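# Set the length stop on the cutting rail

## Task

Set the length stop on the rail: with a fingertip, press down the red pad in the middle of the blue slider to free its brake, and keep it pressed while you push the slider along the rail until it is snug against the yellow stop. Then let go so that the pad springs up and the brake holds the slider there. Leave the bottles, cup, offcut, tape measure and screwdriver where they are.

Things in the scene. Friction and masses are not known exactly. Their poses are not given: they have to be found in the camera images.
- rail: Fixed length-stop rail on a plywood base board (76 mm wide, 420 mm long, 8 mm thick): two aluminium bars, 42 mm wide together, their top 34 mm above the table. Origin: middle of the board's underside, on the table. Its y axis runs along the rail, x across it, z up.
- carriage_mid (a point): Middle of the blue slider's underside (on the rail's top, 34 mm above the table). Slider: 74 mm along the rail, 44 mm wide, with an upright cheek, 12 mm thick, 68 mm above the table, across each end. The saddle between them, 50 mm long and open at its sides, holds the red pad; a fingertip in it can push either cheek's inner face, 25 mm from the middle. Cannot be lifted off.
- pad_top (a point): Middle of the top of the red pad (46 mm along the rail, 36 mm across), 56 mm above the table when up, 12 mm below the cheeks' tops. It moves with the slider and sinks as it is pressed.
- pad (a joint): How far the red pad is pressed down, m: 0 is up (brake on), 0.007 fully down. Spring: starts to move at about 9 N, fully down at about 12 N. The brake is free from about 0.001 on; it grips again when the pad is let up. With the brake on, the slider resists about 4 to 7 N.
- carriage (a joint): Position of the blue slider along the rail's y axis, m, 0 at the rail's middle. With the pad pressed it slides with about 2 N or less, and friction of a finger on the pad also drags it.
- stop_yellow: The yellow stop block, fixed on the rail on one side of the slider (either side): 24 mm along the rail, 50 mm across, 28 mm tall, a dark thumbscrew on top reaches 39 mm. Origin: middle of its underside, on the rail's top. The slider touches it when their middles are 49 mm apart.
- stop_black: The black stop block, same shape, fixed on the other side of the slider; not the target.
- juice_a: Bystander, leave alone: loose amber juice bottle with yellow cap and label, 56 mm across, 145 mm tall, upright; origin at the centre of its underside.
- juice_b: Bystander, leave alone: loose amber juice bottle with yellow cap and label, 56 mm across, 145 mm tall, upright; origin at the centre of its underside.
- juice_c: Bystander, leave alone: loose amber juice bottle with yellow cap and label, 56 mm across, 145 mm tall, upright; origin at the centre of its underside.
- cup: Bystander, leave alone: loose red open cup, 80 mm across the rim, 100 mm tall; origin at the centre of its underside.
- offcut: Bystander, leave alone: loose light wood offcut lying flat, 40 x 120 x 20 mm (x, y, z); origin at the centre of its underside.
- tape: Bystander, leave alone: loose orange and black tape measure, 34 x 62 x 56 mm; origin at the centre of its underside.
- screwdriver: Bystander, leave alone: loose green-handled screwdriver lying flat along its x axis, about 200 mm long.

How it is judged (in metres and radians):
On the way, in this order (a step that is already met when the one before it is completed fails the run):
1. the red pad is pressed down at least 3 mm while the slider is still within 10 mm of where it began (value of joint pad above 0.003 m and distance of carriage_mid from where it was at the start of the episode below 0.01 m), for 0.1 s.
2. the slider is pushed to the yellow stop (gap under 2.5 mm) with the pad still pressed (value of joint pad above 0.001 m and horizontal distance between carriage_mid and stop_yellow below 0.0515 m), for 0.1 s.
At the end, for the whole second after the job is handed in: The slider rests against the yellow stop with a gap under 2.5 mm (middles less than 51.5 mm apart), and the red pad is up again (under 1 mm down), so the brake holds it (horizontal distance between carriage_mid and stop_yellow below 0.0515 m and value of joint pad below 0.001 m and velocity of joint carriage between -0.005 and 0.005 m/s); the robot touches nothing.
It fails at once if on its way between start and stop (more than 6 mm from the start, not yet at the stop) the slider is forced along faster than 15 mm/s with the brake on (pad pressed less than 0.5 mm) (value of joint pad below 0.0005 m and distance of carriage_mid from where it was at the start of the episode above 0.006 m and not (horizontal distance between carriage_mid and stop_yellow below 0.0515 m) and (velocity of joint carriage above 0.015 m/s or velocity of joint carriage below -0.015 m/s)).
It fails at once if a bystander (bottle, cup, offcut, tape measure, screwdriver) is moved or lifted more than 15 mm (distance of any of juice_a, juice_b, juice_c, cup, offcut, tape, screwdriver from where it was at the start of the episode above 0.015 m).
It also fails if it takes over 34 s, if anything falls off the work surface, if the arm or the gripper's body presses on something with over 40 N, if the wrist force passes 120 N, or if a joint passes its speed limit or range.

## Robot

A 6-joint arm with a two-finger parallel gripper is mounted at the origin on the work surface. World frame = base frame: x ahead of the robot, y to its left, z up, the work surface at z = 0. Lengths are in mm, angles in rad, forces in N, time in s.
With the tool pointing down it reaches from about 400 to 925 mm from the base axis. Payload 12.5 kg.
Tool frame: the origin (TCP) lies midway between the tips of the shut fingers; the grasp point (between the pads) lies 19 mm behind it; z points along the fingers, y is the direction in which the jaws open and shut (so a half turn about z gives the same grasp; the last joint's range is limited). The gripper opens to 95 mm and grips with 3 to 60 N. Pads are 20 mm wide; open, the fingers measure 119 mm over their backs; the gripper's body (75 mm by 180 mm) begins 59 mm behind the grasp point.
Start: joints at [-1.45, 0.491, 1.559, -0, 1.092, -0.106], TCP at [140.56, -609.007, 214.661] pointing down, gripper open.
Joint ranges: [-3.1, 3.1], [-0.84, 2.19], [0.05, 2.79], [-1.13, 4.28], [0.06, 2.93], [-2.69, 2.69]. Speed limits (rad/s): [2.22, 2.22, 2.79, 3.14, 3.14, 3.14].

## Interface

Orientations are given as [roll, pitch, yaw] about the fixed x, y, z axes, in that order (R = Rz(yaw) Ry(pitch) Rx(roll)).
In Python, from cell import * gives the robot as it stands. The module is installed in compiled form; this text tells all that it offers.
- The arm moves only by the tool carry_out, never from a script. Its argument "moves" is a list of rows, each an object of numbers: "dx", "dy", "dz": the shift along the tool's x, y, z in m; "twist": the turn about the tool's z in degrees. A call has 1 to 5 rows; each row is the pose to reach, as a shift and turn from the pose commanded when the call began, along the tool's axes at that moment; what a row does not reach only later rows make up. A row lasts 1/10 s, in which the tool goes at most 50 mm and 8.59 degrees, less where a joint would pass 70% of its speed; a pose out of reach is approached as far as the arm can. A call with a gripper value outside its range is refused whole. "grip" is the finger opening in m, from 0 to 0.0951, set as the call begins (left out, the last holds). The fingers move at their own pace and stop on an object; the grip force is fixed at half the most. Time passes only in rows, so rows that repeat a pose let the fingers close. It gives the time, the measured TCP pose, the force and the opening at its end, in the units of the state.
- state(): the state, without advancing time (a new reading comes with each control period).
- read_camera(name): name is "scene" or "top" or "wrist"; returns (picture, depth): 480x640x3 uint8, red, green, blue; 480x640 float32, mm along the optical axis (not along the pixel's ray), 0 where there is no reading.
- camera_info(name): a dict with "mtx" (3x3 intrinsics, pixels), "R" (3x3) and "t" (3): a world point X has camera coordinates R X + t. Camera axes: x right, y down, z forward; pixel columns grow to the right and rows downward; lengths in mm; the calibration is good to about 2 mm. A picture is of the moment at which its call begins: read the wrist's pose just before it. camera_info takes no time and is no camera call; for the wrist camera it gives the pose at the moment of the call.
- job_done(): hands the job in, once; it reports no verdict.
The state is a dict: "t": time; "joints": joint angles; "qvel": joint speeds; "tau": joint torques, N m; "eef_pos": TCP position; "tcp_rot": TCP orientation; "ft_force": force on the tool from outside, world axes, zero at the start; "moment": the same for the moment, N m; "opening": opening from 0.0 (shut) to 1.0 (fully open).
Only numpy, scipy, OpenCV 4.12 (cv2) and the standard library are available. Lean on these libraries where they do the work, as an engineer would, in place of code of your own. Each camera call takes 0.05 s, during which the arm holds its last target. There are 200 camera calls.

## Working session

There is one attempt and no reset: what is moved stays moved. The work goes in short steps, Python scripts to look and compute and a tool call to move; the robot and the scene stay as the last step left them, time stands still between calls to the robot, and variables do not carry over. Pictures are saved under pics/ and viewed, about 8 in all and at most 12, crops included, and the job is handed in when it is done.

Besides the shell and the picture viewer there is one more tool, called after "Request:" as name(argument=value, ...), one argument or row to a line, values as JSON. carry_out: Moves the arm, as the interface text tells. Its arguments: {"type":"object","properties":{"moves":{"type":"array","items":{"type":"object","properties":{"dx":{"type":"number"},"dy":{"type":"number"},"dz":{"type":"number"},"twist":{"type":"number"}}}},"grip":{"type":"number"}},"required":["moves"]}

```bash
mkdir -p pics
cat > h.py <<'E'
from cell import *
import numpy as np, cv2
def snap(n,f):
    ci=camera_info(n); p,d=read_camera(n); cv2.imwrite('pics/%s.png'%f,p[:,:,::-1]); np.savez('pics/%s.npz'%f,p=p,d=d,m=ci['mtx'],R=ci['R'],t=ci['t']); return p,d,ci
def world(d,ci):
    m=np.array(ci['mtx']); v,u=np.indices(d.shape)
    c=np.stack([(u-m[0,2])/m[0,0]*d,(v-m[1,2])/m[1,1]*d,d],-1)
    return (c-np.array(ci['t']).ravel())@np.array(ci['R'])
E
python3 - <<'E'
from h import *
s=state();print(s)
a=snap('scene','s1')[0];b=snap('top','t1')[0]
E
```

```text
{'t': 0.0, 'joints': array([-1.44959382e+00,  4.91608743e-01,  1.55948715e+00, -1.71610428e-05,
        1.09171790e+00, -1.05617172e-01]), 'qvel': array([-0.00012227, -0.00022246,  0.00020788,  0.00133531, -0.00173128,
       -0.00085452]), 'tau': array([ 2.05867771e-03, -6.12642074e+01, -2.58175349e+01,  6.92785112e-02,
        4.82733117e-02, -1.27067988e-04]), 'eef_pos': array([ 140.52501563, -608.7230643 ,  214.01821931]), 'tcp_rot': array([-3.14037671e+00, -1.13599779e-04,  2.26827531e-01]), 'ft_force': array([ 0.26160734,  0.97001281, -0.23932005]), 'moment': array([-0.03406352, -0.05133228, -0.00326118]), 'opening': 1.0011083253908846}
```

View pics/t1.png

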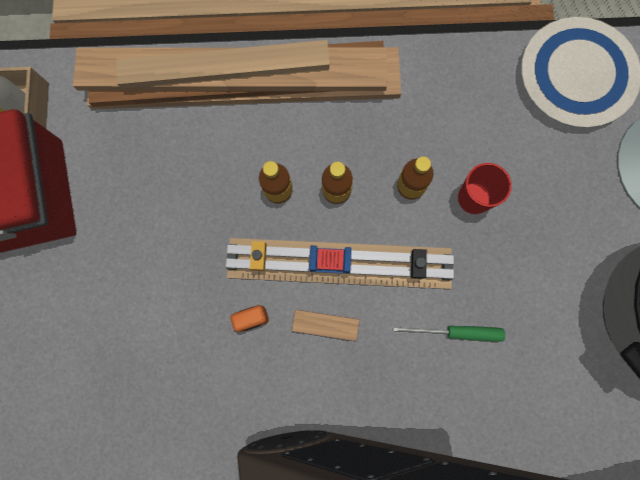

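View pics/s1.png

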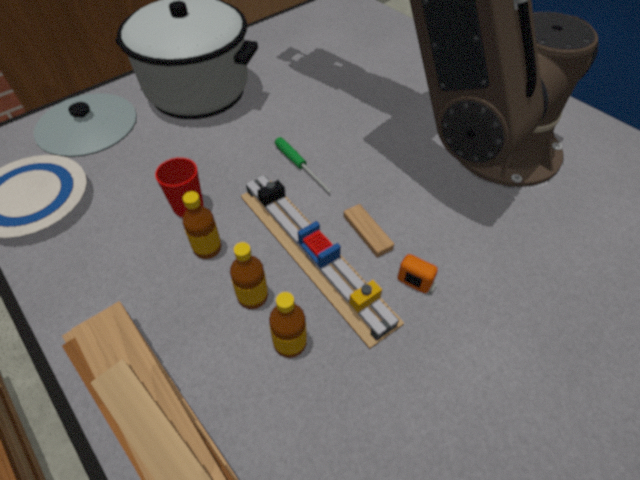

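The top view shows the yellow stop at (258,256), the slider's red pad at (330,260) and the black stop at (419,263). The bottles are beyond the rail, with the offcut and tape measure on the near side. Next I measure these.

Run:
```python
from h import *
z=np.load('pics/t1.npz');p=z['p'].astype(int);d=z['d'];W=world(d,z)
r,g,b=p[...,0],p[...,1],p[...,2]
win=np.zeros(d.shape,bool);win[238:290,225:455]=1
M={'red':(r>150)&(g<90)&(b<90),'blue':(b>r+40)&(b>70),'yel':(r>180)&(b<80)&(g>110),'blk':(r<60)&(g<60)&(b<60)}
for k,m in M.items():
    m=m&win&(d>0);q=W[m]
    print(k,m.sum(),np.median(q,0).round(1),q.min(0).round(),q.max(0).round(),cv2.minAreaRect(q[:,:2].astype(np.float32)))
m=win&(d>0)&(W[...,2]>4);print('rail',cv2.minAreaRect(W[m][:,:2].astype(np.float32)))
for n,(u,v) in dict(b1=(275,182),b2=(337,182),b3=(416,177),cup=(485,190),tape=(249,318),off=(326,325)).items():
    q=W[v-22:v+22,u-22:u+22].reshape(-1,3);q=q[q[:,2]>12];print(n,q.min(0).round(),q.max(0).round())
```

```text
Traceback (most recent call last):
  File "h.py", line 6, in world
    m=np.array(ci['mtx']); v,u=np.indices(d.shape)
               ~~^^^^^^^
KeyError: 'mtx is not a file in the archive'
```

```bash
sed -i "s/,m=ci\['mtx'\]/,mtx=ci['mtx']/" h.py
cat > meas.py <<'E'
from h import *
z=np.load('pics/t1.npz');p=z['p'].astype(int);d=z['d'];W=world(d,camera_info('top'))
r,g,b=p[...,0],p[...,1],p[...,2]
win=np.zeros(d.shape,bool);win[238:290,225:455]=1
M={'red':(r>150)&(g<90)&(b<90),'blue':(b>r+40)&(b>70),'yel':(r>180)&(b<80)&(g>110),'blk':(r<60)&(g<60)&(b<60)}
for k,m in M.items():
    m=m&win&(d>0);q=W[m]
    print(k,m.sum(),np.median(q,0).round(1),q.min(0).round(),q.max(0).round(),cv2.minAreaRect(q[:,:2].astype(np.float32)))
m=win&(d>0)&(W[...,2]>4);print('rail',cv2.minAreaRect(W[m][:,:2].astype(np.float32)))
for n,(u,v) in dict(b1=(275,182),b2=(337,182),b3=(416,177),cup=(485,190),tape=(249,318),off=(326,325)).items():
    q=W[v-22:v+22,u-22:u+22].reshape(-1,3);q=q[q[:,2]>12];print(n,q.min(0).round(),q.max(0).round())
E
python3 meas.py
```

```text
red 466 [533.1 -41.3  56.1] [514. -65.  42.] [554. -20.  61.] ((533.6194458007812, -41.42601776123047), (45.90153503417969, 36.61188507080078), 84.74826049804688)
blue 378 [528.9 -39.   67.3] [509. -78.  32.] [556.  -3.  74.] ((532.8536987304688, -40.238590240478516), (73.69268035888672, 43.62455368041992), 85.52568054199219)
yel 217 [538.3  88.5  62.2] [520.  76.  57.] [568. 102.  66.] ((543.7320556640625, 88.86734771728516), (21.678495407104492, 48.38702392578125), 85.650146484375)
blk 330 [ 516.5 -194.8   61.2] [ 493. -258.    8.] [552. 147.  71.] ((532.430419921875, -57.46075439453125), (405.8550720214844, 50.06867599487305), 85.05583190917969)
rail ((530.9701538085938, -58.30335998535156), (434.1249084472656, 96.96780395507812), 88.11127471923828)
b1 [403. -39.  12.] [ 705.   81. 1036.]
b2 [403. -87.  13.] [ 697.  -31. 1036.]
b3 [ 403. -230.   13.] [ 703.  -39. 1036.]
cup [ 403. -359.   12.] [ 685.  -39. 1036.]
tape [403. -39.  13.] [ 455.  144. 1036.]
off [391. -69.  15.] [ 443.   10. 1036.]
```

Request:
carry_out(
  moves=[
    {"dx": 0.036,"dy": -0.033},
    {"dx": 0.072,"dy": -0.066},
    {"dx": 0.108,"dy": -0.098},
    {"dx": 0.144,"dy": -0.131},
    {"dx": 0.18,"dy": -0.164},
  ],
  grip=0,
)

```text
schema error: expected keys dx, dy, dz, twist
```

Request:
carry_out(
  moves=[
    {"dx": 0.036,"dy": -0.033},
    {"dx": 0.072,"dy": -0.066},
    {"dx": 0.108,"dy": -0.098},
    {"dx": 0.144,"dy": -0.131},
    {"dx": 0.18,"dy": -0.164},
  ],
)

```text
schema error: expected keys dx, dy, dz, twist
```

Request:
carry_out(
  moves=[
    {"dx": 0.036,"dy": -0.033},
    {"dx": 0.072,"dy": -0.066},
    {"dx": 0.108,"dy": -0.098},
    {"dx": 0.13,"dy": -0.12},
    {"dx": 0.13,"dy": -0.12},
  ],
)

```text
schema error: expected keys dx, dy, dz, twist
```

Request:
carry_out(
  moves=[
    {"twist": 6},
    {"twist": 12},
    {"twist": 17.8},
    {"twist": 17.8},
    {"twist": 17.8},
  ],
)

```text
schema error: expected keys dx, dy, dz, twist
```

All four keys are needed in each row.

Request:
carry_out(
  moves=[
    {"dx": 0.036,"dy": -0.033,"dz": 0,"twist": 0},
    {"dx": 0.072,"dy": -0.066,"dz": 0,"twist": 0},
    {"dx": 0.108,"dy": -0.098,"dz": 0,"twist": 0},
    {"dx": 0.144,"dy": -0.131,"dz": 0,"twist": 0},
    {"dx": 0.18,"dy": -0.164,"dz": 0,"twist": 0},
  ],
  grip=0,
)

```text
t: 0.6
eef_pos: [279.7, -406.9, 214.5]
tcp_rot: [-3.141, 0.0, 0.226]
ft_force: [0.0, 0.2, -0.1]
opening: 0.64
```

Request:
carry_out(
  moves=[
    {"dx": 0.036,"dy": -0.033,"dz": 0,"twist": 0},
    {"dx": 0.072,"dy": -0.066,"dz": 0,"twist": 0},
    {"dx": 0.108,"dy": -0.098,"dz": 0,"twist": 0},
    {"dx": 0.144,"dy": -0.131,"dz": 0,"twist": 0},
    {"dx": 0.18,"dy": -0.164,"dz": 0,"twist": 0},
  ],
)

```text
t: 1.1
eef_pos: [418.3, -206.6, 214.6]
tcp_rot: [3.142, 0.0, 0.227]
ft_force: [-0.7, -0.6, 0.3]
opening: 0.219
```

Request:
carry_out(
  moves=[
    {"dx": 0.036,"dy": -0.033,"dz": 0,"twist": 0},
    {"dx": 0.072,"dy": -0.066,"dz": 0,"twist": 0},
    {"dx": 0.108,"dy": -0.1,"dz": 0,"twist": 0},
    {"dx": 0.14,"dy": -0.13,"dz": 0,"twist": 0},
    {"dx": 0.151,"dy": -0.14,"dz": 0,"twist": 0},
  ],
)

```text
t: 1.6
eef_pos: [534.6, -35.0, 214.3]
tcp_rot: [-3.141, -0.0, 0.23]
ft_force: [-0.4, -0.0, -0.3]
opening: 0.006
```

Request:
carry_out(
  moves=[
    {"dx": 0,"dy": 0,"dz": 0.02,"twist": 6},
    {"dx": 0,"dy": 0,"dz": 0.05,"twist": 12},
    {"dx": 0,"dy": 0,"dz": 0.08,"twist": 17.8},
    {"dx": 0,"dy": 0,"dz": 0.09,"twist": 17.8},
    {"dx": 0,"dy": 0,"dz": 0.09,"twist": 17.8},
  ],
)

```text
t: 2.1
eef_pos: [532.6, -38.4, 123.7]
tcp_rot: [-3.141, 0.003, -0.081]
ft_force: [0.2, -0.1, 0.3]
opening: 0.005
```

Run:
```python
from h import *
p,d,ci=snap('wrist','w1');s=state();print(s['eef_pos'],s['tcp_rot'],s['opening'],s['ft_force'])
W=world(d,ci);p=p.astype(int);r,g,b=p[...,0],p[...,1],p[...,2]
X=ci['R']@s['eef_pos']+np.ravel(ci['t']);x=ci['mtx']@X;print('tcp px',x[:2]/x[2])
for k,m in {'red':(r>130)&(g<80)&(b<80),'blue':(b>r+40)&(b>70),'yel':(r>150)&(b<80)&(g>100)}.items():
    m=m&(d>0)&(abs(W[...,0]-535)<50)&(abs(W[...,2]-60)<20);q=W[m]
    if len(q)>20: print(k,len(q),np.median(q,0).round(1),cv2.minAreaRect(q[:,:2].astype(np.float32)))
```

```text
[533.28402099 -38.42719487 124.81982743] [ 3.14153161e+00  6.17832771e-04 -8.14812843e-02] 0.00814527702599821 [0.77408787 0.24748008 1.29925514]
tcp px [316.69580831 298.58844592]
red 3104 [535.6 -41.5  56.4] ((534.4039306640625, -41.41648864746094), (45.97784423828125, 36.56011962890625), 85.66563415527344)
blue 3409 [541.2 -44.7  67.8] ((534.859375, -41.48362731933594), (72.89336395263672, 43.66048049926758), 85.47425079345703)
yel 2056 [552.5  86.4  62.4] ((545.3048706054688, 88.95319366455078), (25.006134033203125, 49.35065841674805), 85.47380828857422)
```

View pics/w1.png

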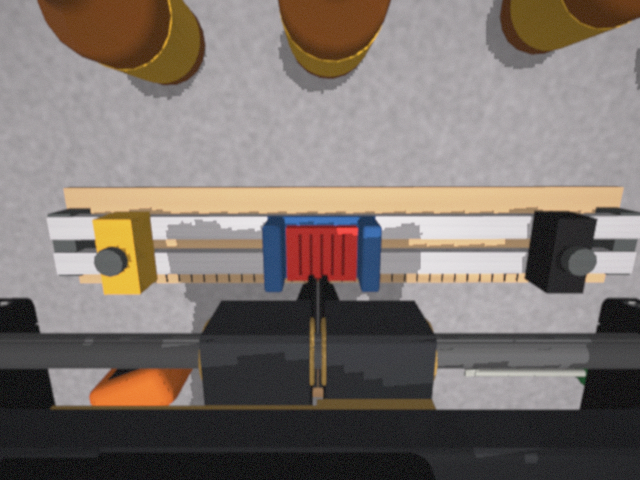

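The wrist view shows the shut fingertips at about (318,290), over the near edge of the red pad (322,252), with the yellow stop at (122,252) toward tool -y. The rest of the area is clear. I'll go down onto the pad.

Request:
carry_out(
  moves=[
    {"dx": 0.0015,"dy": -0.003,"dz": 0.02,"twist": 0},
    {"dx": 0.0015,"dy": -0.003,"dz": 0.04,"twist": 0},
    {"dx": 0.0015,"dy": -0.003,"dz": 0.055,"twist": 0},
    {"dx": 0.0015,"dy": -0.003,"dz": 0.063,"twist": 0},
    {"dx": 0.0015,"dy": -0.003,"dz": 0.063,"twist": 0},
  ],
)

```text
t: 2.65
eef_pos: [535.2, -35.4, 61.9]
tcp_rot: [3.142, -0.0, -0.083]
ft_force: [-1.9, -0.4, 0.0]
opening: 0.004
```

Request:
carry_out(
  moves=[
    {"dx": 0,"dy": 0,"dz": 0.001,"twist": 0},
    {"dx": 0,"dy": 0,"dz": 0.002,"twist": 0},
    {"dx": 0,"dy": 0,"dz": 0.003,"twist": 0},
    {"dx": 0,"dy": 0,"dz": 0.004,"twist": 0},
    {"dx": 0,"dy": 0,"dz": 0.004,"twist": 0},
  ],
)

```text
t: 3.15
eef_pos: [535.0, -35.2, 57.7]
tcp_rot: [3.141, -0.0, -0.084]
ft_force: [-0.0, 1.1, -0.7]
opening: 0.009
```

Request:
carry_out(
  moves=[
    {"dx": 0,"dy": 0,"dz": 0.001,"twist": 0},
    {"dx": 0,"dy": 0,"dz": 0.002,"twist": 0},
    {"dx": 0,"dy": 0,"dz": 0.003,"twist": 0},
    {"dx": 0,"dy": 0,"dz": 0.003,"twist": 0},
  ],
)

```text
t: 3.55
eef_pos: [535.1, -35.2, 55.1]
tcp_rot: [3.141, -0.001, -0.084]
ft_force: [-2.0, 0.9, 8.6]
opening: 0.008
```

Request:
carry_out(
  moves=[
    {"dx": 0,"dy": 0,"dz": 0.001,"twist": 0},
    {"dx": 0,"dy": 0,"dz": 0.002,"twist": 0},
    {"dx": 0,"dy": 0,"dz": 0.002,"twist": 0},
  ],
)

```text
t: 3.85
eef_pos: [535.2, -35.2, 53.2]
tcp_rot: [3.141, -0.001, -0.084]
ft_force: [-2.5, -0.2, 10.0]
opening: 0.005
```

Request:
carry_out(
  moves=[
    {"dx": 0,"dy": 0,"dz": 0.001,"twist": 0},
    {"dx": 0,"dy": 0,"dz": 0.002,"twist": 0},
    {"dx": 0,"dy": 0,"dz": 0.0025,"twist": 0},
    {"dx": 0,"dy": 0,"dz": 0.0025,"twist": 0},
    {"dx": 0,"dy": 0,"dz": 0.0025,"twist": 0},
  ],
)

```text
t: 4.35
eef_pos: [535.2, -35.2, 50.8]
tcp_rot: [3.141, -0.001, -0.084]
ft_force: [-2.2, 0.5, 11.6]
opening: 0.004
```

The force is 11.6 N and the pad is about 5 mm down. Now I push along tool -y.

Request:
carry_out(
  moves=[
    {"dx": 0,"dy": -0.002,"dz": 0,"twist": 0},
    {"dx": 0,"dy": -0.004,"dz": 0,"twist": 0},
    {"dx": 0,"dy": -0.007,"dz": 0,"twist": 0},
    {"dx": 0,"dy": -0.01,"dz": 0,"twist": 0},
    {"dx": 0,"dy": -0.013,"dz": 0,"twist": 0},
  ],
)

```text
t: 4.85
eef_pos: [536.2, -22.4, 50.8]
tcp_rot: [3.141, -0.001, -0.084]
ft_force: [-3.8, -1.2, 10.4]
opening: 0.007
```

Request:
carry_out(
  moves=[
    {"dx": 0,"dy": -0.003,"dz": 0,"twist": 0},
    {"dx": 0,"dy": -0.006,"dz": 0,"twist": 0},
    {"dx": 0,"dy": -0.009,"dz": 0,"twist": 0},
    {"dx": 0,"dy": -0.012,"dz": 0,"twist": 0},
    {"dx": 0,"dy": -0.015,"dz": 0,"twist": 0},
  ],
)

```text
t: 5.35
eef_pos: [537.4, -7.4, 50.8]
tcp_rot: [3.141, -0.001, -0.084]
ft_force: [-3.9, -1.3, 10.8]
opening: 0.008
```

Request:
carry_out(
  moves=[
    {"dx": 0,"dy": -0.004,"dz": 0,"twist": 0},
    {"dx": 0,"dy": -0.008,"dz": 0,"twist": 0},
    {"dx": 0,"dy": -0.012,"dz": 0,"twist": 0},
    {"dx": 0,"dy": -0.016,"dz": 0,"twist": 0},
    {"dx": 0,"dy": -0.02,"dz": 0,"twist": 0},
  ],
)

```text
t: 5.85
eef_pos: [539.0, 12.6, 50.8]
tcp_rot: [3.141, -0.0, -0.084]
ft_force: [-3.4, -1.5, 10.6]
opening: -0.002
```

Request:
carry_out(
  moves=[
    {"dx": 0,"dy": -0.004,"dz": 0,"twist": 0},
    {"dx": 0,"dy": -0.008,"dz": 0,"twist": 0},
    {"dx": 0,"dy": -0.012,"dz": 0,"twist": 0},
    {"dx": 0,"dy": -0.015,"dz": 0,"twist": 0},
    {"dx": 0,"dy": -0.018,"dz": 0,"twist": 0},
  ],
)

```text
t: 6.35
eef_pos: [540.5, 30.5, 50.8]
tcp_rot: [3.141, -0.0, -0.084]
ft_force: [-3.3, -2.5, 10.4]
opening: 0.0
```

```bash
cat > gap.py <<'E'
from h import *
import sys
p,d,ci=snap('wrist',sys.argv[1]);s=state();print(s['eef_pos'],s['ft_force'])
W=world(d,ci);p=p.astype(int);r,g,b=p[...,0],p[...,1],p[...,2]
u=np.array([.079,.997])
for k,m in {'red':(r>130)&(g<80)&(b<80),'blue':(b>r+40)&(b>70),'yel':(r>150)&(b<80)&(g>100)}.items():
    m=m&(d>0)&(abs(W[...,0]-540)<45)&(abs(W[...,2]-60)<20);q=W[m]
    if len(q)>20: a=q[:,:2]@u;print(k,len(q),np.median(q[:,2]),np.percentile(a,[0,1,99,100]).round(1))
print('tcp along',s['eef_pos'][:2]@u)
E
python3 gap.py w2
```

```text
[540.49436082  30.90552176  50.79053573] [-2.94797524  0.41504686 10.71987457]
red 2337 50.8892394795444 [43.8 44.2 89.4 89.8]
blue 3781 63.326318064695585 [ 30.2  31.3 102.7 103.5]
yel 2429 62.37207058097352 [119.7 120.1 143.5 144.3]
tcp along 73.51185970409205
```

View pics/w2.png

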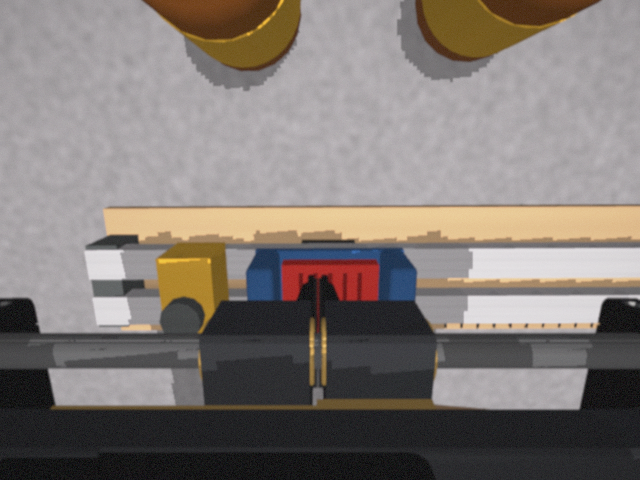

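The picture shows the slider at (330,280) following the finger by friction, with the pad pressed (surface z 50.9). About 16 mm of gap is left to the yellow stop at (195,280).

Request:
carry_out(
  moves=[
    {"dx": 0,"dy": -0.004,"dz": 0,"twist": 0},
    {"dx": 0,"dy": -0.007,"dz": 0,"twist": 0},
    {"dx": 0,"dy": -0.01,"dz": 0,"twist": 0},
    {"dx": 0,"dy": -0.012,"dz": 0,"twist": 0},
    {"dx": 0,"dy": -0.014,"dz": 0,"twist": 0},
  ],
)

```text
t: 6.9
eef_pos: [541.6, 44.5, 50.8]
tcp_rot: [3.141, -0.0, -0.084]
ft_force: [-2.4, -0.7, 10.6]
opening: 0.005
```

Request:
carry_out(
  moves=[
    {"dx": 0,"dy": -0.001,"dz": 0,"twist": 0},
    {"dx": 0,"dy": -0.002,"dz": 0,"twist": 0},
    {"dx": 0,"dy": -0.003,"dz": 0,"twist": 0},
    {"dx": 0,"dy": -0.004,"dz": 0,"twist": 0},
    {"dx": 0,"dy": -0.005,"dz": 0,"twist": 0},
  ],
)

```text
t: 7.4
eef_pos: [542.3, 48.7, 50.8]
tcp_rot: [3.141, -0.001, -0.084]
ft_force: [-2.0, -8.0, 11.3]
opening: 0.009
```

```bash
python3 gap.py w3
```

```text
[542.32730243  48.75378671  50.8473902 ] [-3.80667696 -8.30165713  9.88598839]
red 2304 51.017115809254 [ 59.8  60.3 105.4 105.7]
blue 3725 63.13433002722982 [ 46.4  47.2 118.5 119.2]
yel 2183 62.38160698514724 [120.  120.7 143.5 144. ]
tcp along 91.45138223813069
```

The middles are about 49 mm apart and the push force rose to 8 N, so the slider is against the stop. I lift straight up.

Request:
carry_out(
  moves=[
    {"dx": 0,"dy": 0,"dz": 0,"twist": 0},
    {"dx": 0,"dy": 0,"dz": -0.002,"twist": 0},
    {"dx": 0,"dy": 0,"dz": -0.004,"twist": 0},
    {"dx": 0,"dy": 0,"dz": -0.006,"twist": 0},
    {"dx": 0,"dy": 0,"dz": -0.009,"twist": 0},
  ],
)

```text
t: 7.95
eef_pos: [542.1, 49.3, 59.2]
tcp_rot: [3.142, -0.0, -0.084]
ft_force: [-0.8, -0.2, 0.3]
opening: -0.0
```

Request:
carry_out(
  moves=[
    {"dx": 0,"dy": 0,"dz": -0.01,"twist": 0},
    {"dx": 0,"dy": 0,"dz": -0.03,"twist": 0},
    {"dx": 0,"dy": 0,"dz": -0.05,"twist": 0},
    {"dx": 0,"dy": 0,"dz": -0.065,"twist": 0},
    {"dx": 0,"dy": 0,"dz": -0.065,"twist": 0},
  ],
)

```text
t: 8.45
eef_pos: [543.0, 49.6, 126.2]
tcp_rot: [-3.141, -0.004, -0.084]
ft_force: [0.5, -0.3, -0.4]
opening: 0.007
```

```bash
python3 gap.py w4
```

```text
[542.44000099  49.57463568 124.97575918] [-0.52010177 -0.46059952 -0.36548214]
red 2963 56.43470975888633 [ 59.9  60.4 105.3 105.8]
blue 3295 67.80096601021194 [ 46.3  47.  118.5 118.9]
yel 1925 62.36868076018271 [119.8 120.6 143.4 143.8]
tcp along 92.27867185210036
```

View pics/w4.png

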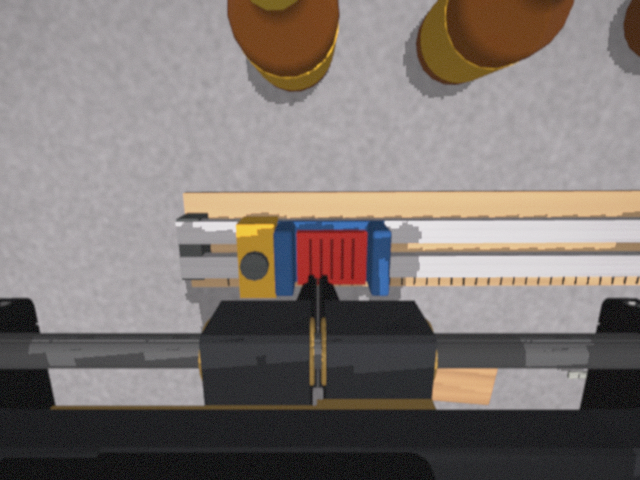

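The slider (blue cheek at 285,258) is flush with the yellow stop (257,258). The pad is up (z 56.4) and the arm is clear, so I hand the job in.

```bash
python3 -c "
from cell import *
print(job_done())"
```

```text
the job is handed in; nothing more can be done
None
```

The slider is snug against the yellow stop with its brake on, and I handed the job in at about 8.5 s of the 34 s allowed. No verdict was reported.

- **Pressing:** with the fingers shut, I pressed the red pad about 5 mm down (roughly 11 N) before the slider moved.
- **Pushing:** I pushed the slider about 82 mm with the pad held down. At the stop, the push force rose to about 8 N. The slider followed the finger by friction on the pad, so the finger never reached the cheek.
- **Letting go:** I lifted straight up, and the pad sprang back.
- **Last checks (wrist camera):**
  - The middles are about 49.3 mm apart, against a limit of 51.5 mm.
  - The pad top is at 56.4 mm, which is fully up.
  - The fingertips are about 69 mm above the pad, and the wrist force is near zero.
- **Bystanders:** the arm's path kept clear of all of them, but I did not re-measure their positions at the end.

No check failed or disagreed. The first four move calls were refused for missing keys, so nothing moved until I sent them again.

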